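# Mark off a round on the bow-shaped scoring board

## Task

A round is over: mark it on the curved scoring board by running shut fingertips lightly along its row of five studs, from the end where the castle stands to the end where the pawn stands, pressing each stud fully down, flush with the board, in that order and keeping the fingertips close over the board from the first stud to the last. Then move clear; do not press the straight board's studs, and do not shove, knock over or lift the boards, the pieces on them or anything else on the table.

Things in the scene. Friction and masses are not known exactly. Their poses are not given: they have to be found in the camera images.
- bow: The curved scoring board: a loose pale plywood band (1.3 kg), 22 mm thick, 64 mm wide, bent in a bow 340 mm from tip to tip. Origin: on its underside, below the middle stud; z up. Its centre line is an arc of radius 160 mm through the origin about a centre 160 mm along its +x; its ends lie towards +y and -y. Five studs stand along the centre line, 45 mm apart.
- bar: The straight scoring board, to be left alone: same plywood, 290 mm long (its y), 64 mm wide (its x), 22 mm thick, loose (1.1 kg), with five studs of the same kind, 45 mm apart along its y, all up. Origin: centre of its underside.
- castle: Small dark wooden castle piece, a thick cylinder with a crenellated top, 34 mm across, 50 mm tall, standing loose on one end of the curved board, about 60 mm beyond the end stud; it marks the starting end. Origin: centre of its foot.
- pawn: Small dark wooden pawn, slim with a ball head, 28 mm across the foot, 48 mm tall, standing loose on the other end of the curved board, about 60 mm beyond that end stud. Origin: centre of its foot.
- die: White die, 18 mm cube, loose on the table in the hollow of the curved board. Origin: centre of its underside.
- figure: Small flat wooden figure with arms and round head, 34 mm wide, 10 mm thick, 38 mm tall, standing between the two boards. Origin: centre of its foot.
- dice_cup: Black dice cup, 72 mm across, 85 mm tall, beyond the boards. Origin: centre of its foot.
- tin: Flat white and red game tin, 78 x 108 mm, 44 mm tall, beyond the boards. Origin: centre of its underside.
- timer: Sand timer, clear waist between dark end discs and rods, 38 mm across, 64 mm tall, standing beyond the boards. Origin: centre of its foot.
- stud1 (a joint): Travel of stud 1 of the curved board: 0 m up (8 mm proud of the face), 0.008 m fully down (flush with the face). It starts within 1 mm of up, slides with about 2 N of friction and stays where it is pushed.
- stud1_top (a point): Centre of the top of stud 1 of the curved board; it goes down with the stud. The stud is a brown wooden low cone, 40 mm across at the face, with flanks of 27 degrees, at x 26, y -85 mm in the board's frame. Stud 1 is the -y end stud, stud 5 the +y end stud.
- peg1 (a joint): Travel of stud 1 of the straight board: 0 m up, 0.008 m down; must stay up.
- stud2 (a joint): Travel of stud 2 of the curved board: 0 m up (8 mm proud of the face), 0.008 m fully down (flush with the face). It starts within 1 mm of up, slides with about 2 N of friction and stays where it is pushed.
- stud2_top (a point): Centre of the top of stud 2 of the curved board; it goes down with the stud. The stud is a brown wooden low cone, 40 mm across at the face, with flanks of 27 degrees, at x 6, y -44 mm in the board's frame. Stud 1 is the -y end stud, stud 5 the +y end stud.
- peg2 (a joint): Travel of stud 2 of the straight board: 0 m up, 0.008 m down; must stay up.
- stud3 (a joint): Travel of stud 3 of the curved board: 0 m up (8 mm proud of the face), 0.008 m fully down (flush with the face). It starts within 1 mm of up, slides with about 2 N of friction and stays where it is pushed.
- stud3_top (a point): Centre of the top of stud 3 of the curved board; it goes down with the stud. The stud is a brown wooden low cone, 40 mm across at the face, with flanks of 27 degrees, at x 0, y +0 mm in the board's frame. Stud 1 is the -y end stud, stud 5 the +y end stud.
- peg3 (a joint): Travel of stud 3 of the straight board: 0 m up, 0.008 m down; must stay up.
- stud4 (a joint): Travel of stud 4 of the curved board: 0 m up (8 mm proud of the face), 0.008 m fully down (flush with the face). It starts within 1 mm of up, slides with about 2 N of friction and stays where it is pushed.
- stud4_top (a point): Centre of the top of stud 4 of the curved board; it goes down with the stud. The stud is a brown wooden low cone, 40 mm across at the face, with flanks of 27 degrees, at x 6, y +44 mm in the board's frame. Stud 1 is the -y end stud, stud 5 the +y end stud.
- peg4 (a joint): Travel of stud 4 of the straight board: 0 m up, 0.008 m down; must stay up.
- stud5 (a joint): Travel of stud 5 of the curved board: 0 m up (8 mm proud of the face), 0.008 m fully down (flush with the face). It starts within 1 mm of up, slides with about 2 N of friction and stays where it is pushed.
- stud5_top (a point): Centre of the top of stud 5 of the curved board; it goes down with the stud. The stud is a brown wooden low cone, 40 mm across at the face, with flanks of 27 degrees, at x 26, y +85 mm in the board's frame. Stud 1 is the -y end stud, stud 5 the +y end stud.
- peg5 (a joint): Travel of stud 5 of the straight board: 0 m up, 0.008 m down; must stay up.

How it is judged:
By the outcome, as a careful person would: the job done as asked, in the order asked, and still so for the second after the job is handed in, with the robot touching nothing.
It also fails if it takes over 43 s, if anything falls off the work surface, if the arm or the gripper's body presses on something with over 40 N, if the wrist force passes 120 N, or if a joint passes its speed limit or range.

## Robot

A 7-joint arm with a two-finger parallel gripper is mounted at the origin on the work surface. World frame = base frame: x ahead of the robot, y to its left, z up, the work surface at z = 0. Lengths are in m, angles in rad, forces in N, time in s.
With the tool pointing down it reaches from about 0.425 to 0.875 m from the base axis. Payload 4.7 kg.
Tool frame: the origin (TCP) lies at the very end of the fingers, on their centre line; the grasp point (between the pads) lies 19 mm behind it; z points along the fingers, x is the direction in which the jaws open and shut, and the axes are right-handed (so a half turn about z gives the same grasp; the last joint's range is limited). The gripper opens to 87 mm and grips with 3 to 60 N. Pads are 19 mm wide; open, the fingers measure 117 mm over their backs; the gripper's body (75 mm by 190 mm) begins 51 mm behind the grasp point.
Start: joints at [-1.202, 0.321, -0.07, 1.45, 0.023, 1.371, -0.057], TCP at [0.226, 0.61, 0.223] pointing down, gripper open.
Joint ranges: [-2.86, 2.86], [-0.3, 2.09], [-1.38, 1.24], [0.06, 2.45], [-1.56, 4.7], [0.09, 2.05], [-2.69, 2.69]. Speed limits (rad/s): [2.57, 2.57, 3.14, 3.14, 3.14, 3.14, 3.14].

## Interface

Orientations are given as a rotation vector (axis times angle).
In Python, from rig import * gives the robot as it stands.
- The arm moves only by the shell command python3 -m crank 'ROWS'. ROWS is JSON, a list of rows, each an object of numbers: "hand": the opening, from 0 (shut) to 1 (fully open); "dx", "dy", "dz": the shift along the tool's x, y, z in cm; "rx", "ry", "rz": the turn, a rotation vector about the tool's x, y, z in rad. In form: [{"hand": .., "dx": .., "dy": .., "dz": .., "rx": .., "ry": .., "rz": ..}, ...]. A call has 1 to 8 rows; each row is the pose to reach, as a shift and turn from the pose commanded when the call began, along the tool's axes at that moment; what a row does not reach only later rows make up. A row lasts 1/10 s, in which the tool goes at most 50 mm and 8.59 degrees, less where a joint would pass 70% of its speed; a pose out of reach is approached as far as the arm can. A call with a gripper value outside its range is refused whole. The fingers move at their own pace and stop on an object; the grip force is fixed at half the most. Time passes only in rows, so rows that repeat a pose let the fingers close. It gives the time, the measured TCP pose, the force and the opening at its end, in the units of the state.
- state(): the state, without advancing time (a new reading comes with each control period).
- camera(name): name is "scene" or "top"; returns a dict with "color" (420x560x3 uint8, red, green, blue), "fx", "fy", "cx", "cy" (pixels), "k1" (the pictures are not rectified: a ray, as slopes to the right and down, at radius r is drawn at 1 + k1 r^2 times it, then the intrinsics apply), "cam_to_world" (4x4, takes a point from camera to world coordinates). Camera axes: x right, y down, z forward; pixel columns grow to the right and rows downward; lengths in m; the calibration is good to about 2 mm. A picture is of the moment at which its call begins. There is no depth.
- sign_off(): hands the job in, once; it reports no verdict.
The state is a dict: "t": time; "joint_positions": joint angles; "dq": joint speeds; "joint_torque": joint torques, N m; "tcp_pos": TCP position; "tcp_rot": TCP orientation; "force": force on the tool from outside, world axes, zero at the start; "ft_torque": the same for the moment, N m; "gripper_width": finger opening in m.
Only numpy, scipy, OpenCV 4.12 (cv2) and the standard library are available. Lean on these libraries where they do the work, as an engineer would, in place of code of your own. Each camera call takes 0.05 s, during which the arm holds its last target. There are 200 camera calls.

## Working session

There is one attempt and no reset: what is moved stays moved. The work goes in short steps, Python scripts to look and compute and a shell command to move; the robot and the scene stay as the last step left them, time stands still between calls to the robot, and variables do not carry over. Pictures are saved under pics/ and viewed, about 8 in all and at most 12, crops included, and the job is handed in when it is done.

```bash
mkdir -p pics; ls
python3 - <<'E'
from rig import *
import cv2
s=state();print({k:s[k] for k in('t','tcp_pos','tcp_rot','force','gripper_width')})
for n in('scene','top'):
    c=camera(n);cv2.imwrite(f'pics/{n}0.png',c['color'][:,:,::-1]);print(n,c['fx'],c['fy'],c['cx'],c['cy'],c['k1'],c['cam_to_world'])
E
```

```text
pics
{'t': 0.0, 'tcp_pos': array([0.22565467, 0.60897712, 0.22146522]), 'tcp_rot': array([ 2.57758661e+00,  1.79394942e+00, -2.36340139e-03]), 'force': array([ 0.06117539, -0.49363685, -0.67717787]), 'gripper_width': 0.08699232871624712}
scene 407.2378182574793 407.2378182574793 290.06206058891115 205.43903468171067 -0.06558602640641349 [[ 0.50721109  0.65736417 -0.5573233   1.09142779]
 [ 0.86172561 -0.37717339  0.33936588 -0.26919318]
 [ 0.01287945 -0.6523899  -0.75777407  0.69367737]
 [ 0.          0.          0.          1.        ]]
top 423.25301377697787 423.25301377697787 274.53481674379753 210.62827663125987 0.0009607223435505188 [[-0.02753728 -0.98858342  0.14813681  0.4990905 ]
 [-0.99956568  0.02567587 -0.01446348  0.00612449]
 [ 0.01049481 -0.14847076 -0.98886111  0.899828  ]
 [ 0.          0.          0.          1.        ]]
```

View pics/top0.png

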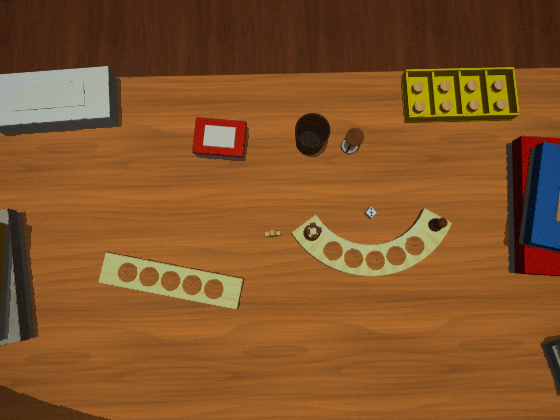

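View pics/scene0.png

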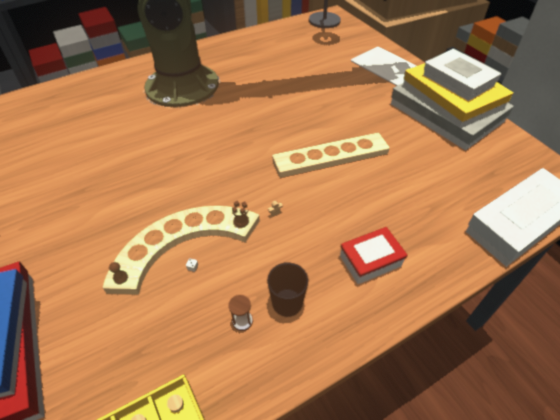

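The top view shows the curved board with the castle at (313,231) and the pawn at (437,224). The studs are at about (333,251), (353,258), (375,260), (396,256) and (414,245). The scene view agrees, with the castle at (240,215) and the pawn at (118,272).

```bash
cat > h.py <<'E'
from rig import *
import cv2,numpy as np
from scipy.spatial.transform import Rotation as R
def ray(c,u,v):
    x,y=(u-c['cx'])/c['fx'],(v-c['cy'])/c['fy'];p=np.array([x,y])
    q=p.copy()
    for _ in range(10): q=p/(1+c['k1']*(q@q))
    M=np.array(c['cam_to_world']);return M[:3,3],M[:3,:3]@np.r_[q,1]
def onz(c,u,v,z):
    o,d=ray(c,u,v);return o+d*(z-o[2])/d[2]
def studs(c,guess):
    im=c['color'].astype(int);out=[]
    # pale board: blue channel high vs. brown stud
    hsv=cv2.cvtColor(c['color'],cv2.COLOR_RGB2HSV)
    pale=((hsv[...,1]<150)&(hsv[...,2]>130)).astype(np.uint8)
    n,lab,st,cen=cv2.connectedComponentsWithStats(1-pale,connectivity=4)
    for u,v in guess:
        l=lab[v,u];out.append((*cen[l],st[l,4]))
    return out
E
python3 - <<'E'
from h import *
G={'top':[(333,251),(353,258),(375,260),(396,256),(414,245)],'scene':[(215,217),(193,226),(173,227),(154,237),(138,252)]}
L=np.array([[26,-85],[6,-44],[0,0],[6,44],[26,85]])/1000
for n in G:
    c=camera(n);print(n)
    S=studs(c,G[n]);P=np.array([onz(c,u,v,.023) for u,v,_ in S])
    for s,p in zip(S,P):print(np.round(s,1),np.round(p*1000,1))
    for LL in(L,L[::-1]):
        a=LL-LL.mean(0);b=P[:,:2]-P[:,:2].mean(0)
        H=a.T@b;th=np.arctan2(H[0,1]-H[1,0],H[0,0]+H[1,1]);Q=np.array([[np.cos(th),-np.sin(th)],[np.sin(th),np.cos(th)]])
        f=(Q@a.T).T+P[:,:2].mean(0);print('th',th,'res mm',np.abs(f-P[:,:2]).max()*1e3,'studs',np.round(f*1000,1).tolist())
        o=P[:,:2].mean(0)-Q@LL.mean(0);print('origin',np.round(o*1000,1))
print(R.from_rotvec(state()['tcp_rot']).as_matrix().round(4))
E
```

```text
top
[332.5 250.3 281. ] [ 544.4 -124.3   23. ]
[353. 258. 286.] [ 527.5 -165.9   23. ]
[374.9 259.9 290. ] [ 522.3 -210.9   23. ]
[395.7 255.4 284. ] [ 530.4 -254.6   23. ]
[414.2 245.4 282. ] [ 549.9 -294.6   23. ]
th -3.1098170397054212 res mm 25.490177560034798 studs [[519.0, -125.5], [540.3, -165.9], [547.7, -209.6], [543.1, -253.8], [524.4, -295.4]]
origin [ 547.7 -209.6]
th 0.03296230155388551 res mm 0.9968043185442088 studs [[545.3, -124.7], [526.6, -166.3], [522.1, -210.5], [529.5, -254.2], [550.9, -294.6]]
origin [ 522.1 -210.5]
scene
[  285.1   200.3 44263. ] [580.   29.3  23. ]
[  285.1   200.3 44263. ] [580.   29.3  23. ]
[  285.1   200.3 44263. ] [580.   29.3  23. ]
[  285.1   200.3 44263. ] [580.   29.3  23. ]
[  285.1   200.3 44263. ] [580.   29.3  23. ]
th 0.0 res mm 85.0 studs [[593.2, -55.7], [573.2, -14.7], [567.2, 29.3], [573.2, 73.3], [593.2, 114.3]]
origin [567.2  29.3]
th 0.0 res mm 85.0 studs [[593.2, 114.3], [573.2, 73.3], [567.2, 29.3], [573.2, -14.7], [593.2, -55.7]]
origin [567.2  29.3]
[[ 3.474e-01  9.377e-01 -3.000e-04]
 [ 9.377e-01 -3.474e-01 -1.100e-03]
 [-1.100e-03  1.000e-04 -1.000e+00]]
```

```bash
python3 -m crank '[{"hand":0,"dx":-5,"dy":9,"rz":0.1},{"hand":0,"dx":-8,"dy":14,"rz":0.2},{"hand":0,"dx":-10,"dy":18,"rz":0.3},{"hand":0,"dx":-12,"dy":23,"rz":0.4},{"hand":0,"dx":-15,"dy":28,"rz":0.5},{"hand":0,"dx":-17,"dy":32,"rz":0.6},{"hand":0,"dx":-19.5,"dy":36.4,"rz":0.6},{"hand":0,"dx":-19.5,"dy":36.4,"rz":0.6}]'
cat >> h.py <<'E'
def go(x,y,z,ang=0.033):
    s=state();M=R.from_rotvec(s['tcp_rot']).as_matrix();p=np.array(s['tcp_pos'])
    T=R.from_matrix(np.array([[np.cos(ang),np.sin(ang),0],[np.sin(ang),-np.cos(ang),0],[0,0,-1]]))
    print('tcp mm',(p*1e3).round(1),'shift cm',(M.T@(np.array([x,y,z])-p)*100).round(2),'rot',(R.from_matrix(M).inv()*T).as_rotvec().round(4),'F',np.round(s['force'],1),'t',s['t'],'w',s['gripper_width'])
E
python3 -c "
from h import *
go(.545,-.125,.09)"
```

```text
tcp mm [225.7 609.2 221.9] shift cm [-57.74  55.44  13.26] rot [7.000e-04 9.000e-04 1.183e+00] F [ 1.4 -0.2  0.9] t 0.2 w 0.08711472695080527$[0]: bad value
```

```bash
python3 -m crank '[{"hand":0,"dx":-5,"dy":9,"dz":0,"rx":0,"ry":0,"rz":0.1},{"hand":0,"dx":-8,"dy":14,"dz":0,"rx":0,"ry":0,"rz":0.2},{"hand":0,"dx":-10,"dy":18,"dz":0,"rx":0,"ry":0,"rz":0.3},{"hand":0,"dx":-12,"dy":23,"dz":0,"rx":0,"ry":0,"rz":0.4},{"hand":0,"dx":-15,"dy":28,"dz":0,"rx":0,"ry":0,"rz":0.5},{"hand":0,"dx":-17,"dy":32,"dz":0,"rx":0,"ry":0,"rz":0.6},{"hand":0,"dx":-19.5,"dy":36.4,"dz":0,"rx":0,"ry":0,"rz":0.6},{"hand":0,"dx":-19.5,"dy":36.4,"dz":0,"rx":0,"ry":0,"rz":0.6}]'; 
python3 -c "
from h import *
go(.545,-.125,.09)"
```

```text
t: 1.0
tcp_pos: [0.4918, 0.3083, 0.2227]
tcp_rot: [-2.993, -0.953, -0.001]
force: [0.8, -0.3, -0.0]
gripper_width: 0.0313
tcp mm [491.8 308.3 222.7] shift cm [-20.71  38.44  13.25] rot [-3.000e-04 -3.000e-04  5.832e-01] F [ 0.8 -0.3 -0. ] t 1.0 w 0.03131517284536988
```

```bash
python3 -m crank '[{"hand":0,"dx":-2.3,"dy":4.3,"dz":0.5,"rx":0,"ry":0,"rz":0.1},{"hand":0,"dx":-4.5,"dy":8.5,"dz":1,"rx":0,"ry":0,"rz":0.2},{"hand":0,"dx":-7,"dy":13,"dz":2,"rx":0,"ry":0,"rz":0.3},{"hand":0,"dx":-9,"dy":17,"dz":3,"rx":0,"ry":0,"rz":0.4},{"hand":0,"dx":-11,"dy":21,"dz":4,"rx":0,"ry":0,"rz":0.5},{"hand":0,"dx":-13.5,"dy":25,"dz":5,"rx":0,"ry":0,"rz":0.583},{"hand":0,"dx":-16,"dy":29,"dz":6,"rx":0,"ry":0,"rz":0.583},{"hand":0,"dx":-18,"dy":33,"dz":7,"rx":0,"ry":0,"rz":0.583}]'; 
python3 -c "
from h import *
go(.545,-.125,.09)"
```

```text
t: 1.8
tcp_pos: [0.534, -0.0654, 0.1524]
tcp_rot: [-3.141, -0.051, -0.001]
force: [0.9, -0.2, 0.0]
gripper_width: 0.0005
tcp mm [534.  -65.4 152.4] shift cm [0.9  5.99 6.23] rot [-0.0005 -0.0004 -0.0004] F [ 0.9 -0.2  0. ] t 1.8 w 0.0005367776868222123
```

```bash
python3 -m crank '[{"hand":0,"dx":0.3,"dy":2,"dz":2,"rx":0,"ry":0,"rz":0},{"hand":0,"dx":0.6,"dy":4,"dz":4,"rx":0,"ry":0,"rz":0},{"hand":0,"dx":0.9,"dy":5.5,"dz":6.2,"rx":0,"ry":0,"rz":0},{"hand":0,"dx":0.9,"dy":5.5,"dz":6.2,"rx":0,"ry":0,"rz":0},{"hand":0,"dx":0.9,"dy":5.5,"dz":6.2,"rx":0,"ry":0,"rz":0}]'
python3 - <<'E'
from h import *
go(.545,-.125,.04)
a=camera('top')['color'][170:300,270:470];b=camera('scene')['color'][160:310,90:290]
cv2.imwrite('pics/c1.png',np.hstack([cv2.resize(a,(400,300)),cv2.resize(b,(400,300))])[:,:,::-1])
E
```

```text
t: 2.3
tcp_pos: [0.5451, -0.1177, 0.0905]
tcp_rot: [-3.141, -0.051, 0.002]
force: [0.4, -0.3, 0.3]
gripper_width: 0.0006
tcp mm [ 545.1 -117.7   90.5] shift cm [-0.03  0.73  5.05] rot [-0.0004  0.001  -0.0006] F [ 0.4 -0.3  0.3] t 2.3 w 0.0006328904956011739
```

View pics/c1.png

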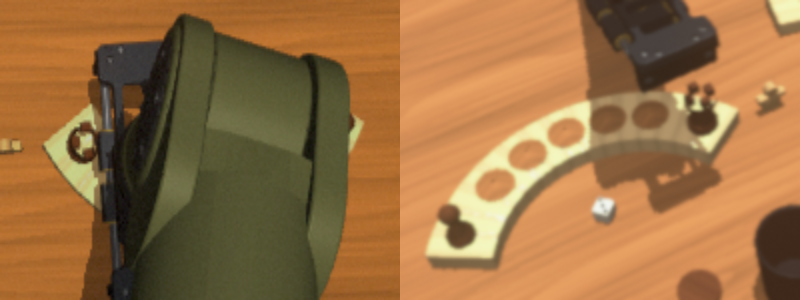

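The picture shows the gripper above the castle-end studs and nothing moved. I'll lower it to just above stud 5.

```bash
python3 -m crank '[{"hand":0,"dx":0,"dy":0.7,"dz":1.5,"rx":0,"ry":0,"rz":0},{"hand":0,"dx":0,"dy":0.7,"dz":3,"rx":0,"ry":0,"rz":0},{"hand":0,"dx":0,"dy":0.7,"dz":4.5,"rx":0,"ry":0,"rz":0},{"hand":0,"dx":0,"dy":0.7,"dz":4.9,"rx":0,"ry":0,"rz":0},{"hand":0,"dx":0,"dy":0.7,"dz":4.9,"rx":0,"ry":0,"rz":0},{"hand":0,"dx":0,"dy":0.7,"dz":4.9,"rx":0,"ry":0,"rz":0}]'
python3 - <<'E'
from h import *
go(.545,-.125,.022)
c=camera('scene')
M=np.linalg.inv(c['cam_to_world']);p=M[:3]@np.r_[state()['tcp_pos'],1];q=p[:2]/p[2];q=q*(1+c['k1']*(q@q));print('px',q*c['fx']+[c['cx'],c['cy']])
cv2.imwrite('pics/c2.png',cv2.resize(c['color'][160:310,90:290],(800,600))[:,:,::-1])
E
```

```text
t: 3.0
tcp_pos: [0.5458, -0.125, 0.0416]
tcp_rot: [3.141, 0.052, 0.0]
force: [-0.0, 0.3, -0.0]
gripper_width: 0.0002
tcp mm [ 545.8 -125.    41.6] shift cm [-0.08 -0.    1.96] rot [ 0.0001 -0.      0.0001] F [-0.   0.3 -0. ] t 3.0 w 0.00016125078046061453
px [212.90788723 211.35328372]
```

View pics/c2.png

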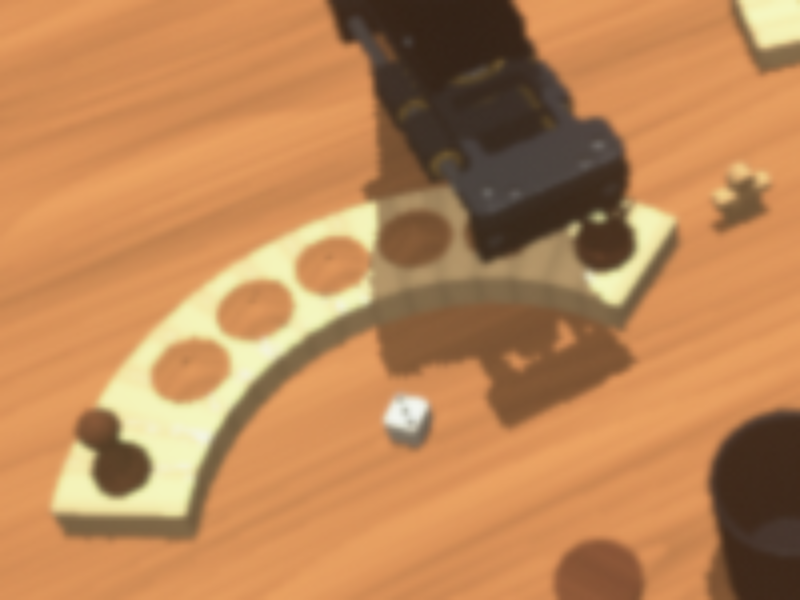

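```bash
python3 -m crank '[{"hand":0,"dx":-0.1,"dy":0,"dz":0.8,"rx":0,"ry":0,"rz":0},{"hand":0,"dx":-0.1,"dy":0,"dz":1.2,"rx":0,"ry":0,"rz":0},{"hand":0,"dx":-0.1,"dy":0,"dz":1.5,"rx":0,"ry":0,"rz":0},{"hand":0,"dx":-0.1,"dy":0,"dz":1.7,"rx":0,"ry":0,"rz":0},{"hand":0,"dx":-0.1,"dy":0,"dz":1.7,"rx":0,"ry":0,"rz":0},{"hand":0,"dx":-0.1,"dy":0,"dz":1.7,"rx":0,"ry":0,"rz":0}]'; python3 -m crank '[{"hand":0,"dx":0,"dy":0,"dz":0.1,"rx":0,"ry":0,"rz":0},{"hand":0,"dx":0,"dy":0,"dz":0.2,"rx":0,"ry":0,"rz":0},{"hand":0,"dx":0,"dy":0,"dz":0.2,"rx":0,"ry":0,"rz":0},{"hand":0,"dx":0,"dy":0,"dz":0.2,"rx":0,"ry":0,"rz":0}]'
```

```text
t: 3.65
tcp_pos: [0.5445, -0.125, 0.0245]
tcp_rot: [-3.141, -0.052, 0.0]
force: [0.6, 0.5, 0.5]
gripper_width: 0.0003
t: 4.05
tcp_pos: [0.5446, -0.125, 0.0226]
tcp_rot: [-3.141, -0.052, -0.0]
force: [0.2, -0.8, 0.9]
gripper_width: 0.0002
```

```bash
python3 -m crank '[{"hand":0,"dx":0,"dy":0,"dz":0.05,"rx":0,"ry":0,"rz":0},{"hand":0,"dx":0,"dy":0,"dz":0.05,"rx":0,"ry":0,"rz":0},{"hand":0,"dx":0,"dy":0,"dz":0.05,"rx":0,"ry":0,"rz":0}]';python3 -m crank '[{"hand":0,"dx":0,"dy":0,"dz":0.05,"rx":0,"ry":0,"rz":0},{"hand":0,"dx":0,"dy":0,"dz":0.05,"rx":0,"ry":0,"rz":0},{"hand":0,"dx":0,"dy":0,"dz":0.05,"rx":0,"ry":0,"rz":0}]'
```

```text
t: 4.35
tcp_pos: [0.5446, -0.125, 0.0224]
tcp_rot: [-3.141, -0.052, 0.0]
force: [-1.4, -0.3, 5.4]
gripper_width: 0.0006
t: 4.65
tcp_pos: [0.5446, -0.125, 0.0224]
tcp_rot: [-3.141, -0.052, 0.0]
force: [-4.4, 1.2, 8.3]
gripper_width: 0.0004
```

Contact with the face came at z ≈ 22.4 mm with about 6–8 N, so stud 5 is down. Next I'll run along the arc.

```bash
python3 -m crank '[{"hand":0,"dx":-0.32,"dy":0.5,"dz":0,"rx":0,"ry":0,"rz":0},{"hand":0,"dx":-0.62,"dy":1.0,"dz":0,"rx":0,"ry":0,"rz":0},{"hand":0,"dx":-0.9,"dy":1.5,"dz":0,"rx":0,"ry":0,"rz":0},{"hand":0,"dx":-1.13,"dy":2.0,"dz":0,"rx":0,"ry":0,"rz":0},{"hand":0,"dx":-1.34,"dy":2.5,"dz":0,"rx":0,"ry":0,"rz":0}]'; python3 -c "
from h import *
go(.5266,-.1663,.0224)"
```

```text
t: 5.15
tcp_pos: [0.5339, -0.1483, 0.0225]
tcp_rot: [-3.138, -0.054, -0.005]
force: [1.3, 6.9, 6.9]
gripper_width: 0.0005
tcp mm [ 533.9 -148.3   22.5] shift cm [-0.79  1.78 -0.  ] rot [-0.0028 -0.0033  0.0013] F [1.3 6.9 6.9] t 5.15 w 0.00047351033375675955
```

```bash
python3 -m crank '[{"hand":0,"dx":-0.2,"dy":0.4,"dz":0,"rx":0,"ry":0,"rz":0},{"hand":0,"dx":-0.37,"dy":0.8,"dz":0,"rx":0,"ry":0,"rz":0},{"hand":0,"dx":-0.52,"dy":1.2,"dz":0,"rx":0,"ry":0,"rz":0},{"hand":0,"dx":-0.66,"dy":1.6,"dz":0,"rx":0,"ry":0,"rz":0}]'
python3 - <<'E'
from h import *
go(.5266,-.1663,.0224)
c=camera('scene');cv2.imwrite('pics/c3.png',cv2.resize(c['color'][160:310,90:290],(800,600))[:,:,::-1])
E
```

```text
t: 5.55
tcp_pos: [0.5276, -0.1653, 0.0225]
tcp_rot: [-3.139, -0.053, -0.005]
force: [1.7, 4.4, 6.1]
gripper_width: 0.0007
tcp mm [ 527.6 -165.3   22.5] shift cm [-0.11  0.1   0.01] rot [-0.0018 -0.003   0.0009] F [1.7 4.4 6.1] t 5.55 w 0.0007233664410375198
```

View pics/c3.png

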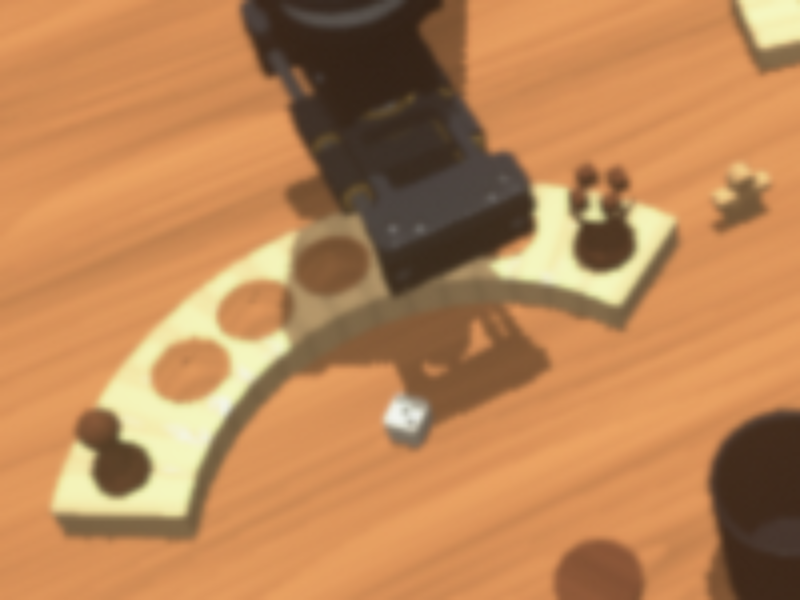

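The board hasn't moved: the tip corners and the castle are at the same pixels. On to stud 3.

```bash
python3 -m crank '[{"hand":0,"dx":-0.15,"dy":0.55,"dz":0,"rx":0,"ry":0,"rz":0},{"hand":0,"dx":-0.27,"dy":1.1,"dz":0,"rx":0,"ry":0,"rz":0},{"hand":0,"dx":-0.38,"dy":1.65,"dz":0,"rx":0,"ry":0,"rz":0},{"hand":0,"dx":-0.46,"dy":2.2,"dz":0,"rx":0,"ry":0,"rz":0},{"hand":0,"dx":-0.53,"dy":2.75,"dz":0,"rx":0,"ry":0,"rz":0},{"hand":0,"dx":-0.58,"dy":3.3,"dz":0,"rx":0,"ry":0,"rz":0},{"hand":0,"dx":-0.61,"dy":3.9,"dz":0,"rx":0,"ry":0,"rz":0},{"hand":0,"dx":-0.62,"dy":4.4,"dz":0,"rx":0,"ry":0,"rz":0}]'; python3 -c "
from h import *
go(.5221,-.2105,.0224)"
```

```text
t: 6.4
tcp_pos: [0.5225, -0.2088, 0.0225]
tcp_rot: [-3.138, -0.054, -0.003]
force: [-0.9, 6.1, 9.0]
gripper_width: 0.0002
tcp mm [ 522.5 -208.8   22.5] shift cm [-0.05  0.17  0.01] rot [-0.0031 -0.0018  0.0013] F [-0.9  6.1  9. ] t 6.4 w 0.00015958537248219896
```

```bash
python3 -m crank '[{"hand":0,"dx":0,"dy":0.55,"dz":0,"rx":0,"ry":0,"rz":0},{"hand":0,"dx":0.03,"dy":1.1,"dz":0,"rx":0,"ry":0,"rz":0},{"hand":0,"dx":0.08,"dy":1.65,"dz":0,"rx":0,"ry":0,"rz":0},{"hand":0,"dx":0.15,"dy":2.2,"dz":0,"rx":0,"ry":0,"rz":0},{"hand":0,"dx":0.24,"dy":2.8,"dz":0,"rx":0,"ry":0,"rz":0},{"hand":0,"dx":0.35,"dy":3.3,"dz":0,"rx":0,"ry":0,"rz":0},{"hand":0,"dx":0.47,"dy":3.9,"dz":0,"rx":0,"ry":0,"rz":0},{"hand":0,"dx":0.6,"dy":4.4,"dz":0,"rx":0,"ry":0,"rz":0}]'; python3 -c "
from h import *
go(.5295,-.2542,.0224)"
```

```text
t: 7.2
tcp_pos: [0.5295, -0.2519, 0.0225]
tcp_rot: [-3.137, -0.054, -0.001]
force: [-2.7, 7.7, 11.7]
gripper_width: 0.0001
tcp mm [ 529.5 -251.9   22.5] shift cm [-0.01  0.23  0.  ] rot [-0.0046 -0.0005  0.0017] F [-2.7  7.7 11.7] t 7.2 w 0.00014151696406819437
```

```bash
python3 -m crank '[{"hand":0,"dx":0.15,"dy":0.6,"dz":-0.01,"rx":0,"ry":0,"rz":0},{"hand":0,"dx":0.35,"dy":1.15,"dz":-0.02,"rx":0,"ry":0,"rz":0},{"hand":0,"dx":0.57,"dy":1.7,"dz":-0.03,"rx":0,"ry":0,"rz":0},{"hand":0,"dx":0.81,"dy":2.2,"dz":-0.03,"rx":0,"ry":0,"rz":0},{"hand":0,"dx":1.07,"dy":2.7,"dz":-0.03,"rx":0,"ry":0,"rz":0},{"hand":0,"dx":1.37,"dy":3.2,"dz":-0.03,"rx":0,"ry":0,"rz":0},{"hand":0,"dx":1.7,"dy":3.7,"dz":-0.03,"rx":0,"ry":0,"rz":0},{"hand":0,"dx":2.0,"dy":4.1,"dz":-0.03,"rx":0,"ry":0,"rz":0}]'; python3 -c "
from h import *
go(.5509,-.2946,.0224)"
```

```text
t: 8.0
tcp_pos: [0.5495, -0.2932, 0.0225]
tcp_rot: [-3.137, -0.053, 0.003]
force: [-4.9, 6.9, 12.3]
gripper_width: 0.0003
tcp mm [ 549.5 -293.2   22.5] shift cm [0.14 0.14 0.01] rot [-0.004   0.0018  0.0006] F [-4.9  6.9 12.3] t 8.0 w 0.0002936131426322831
```

```bash
python3 -m crank '[{"hand":0,"dx":0.1,"dy":0.15,"dz":0,"rx":0,"ry":0,"rz":0},{"hand":0,"dx":0.1,"dy":0.15,"dz":0,"rx":0,"ry":0,"rz":0},{"hand":0,"dx":0.1,"dy":0.15,"dz":-0.5,"rx":0,"ry":0,"rz":0},{"hand":0,"dx":0.1,"dy":0.15,"dz":-3,"rx":0,"ry":0,"rz":0},{"hand":0,"dx":0.1,"dy":0.15,"dz":-7,"rx":0,"ry":0,"rz":0},{"hand":0,"dx":0.1,"dy":0.15,"dz":-11,"rx":0,"ry":0,"rz":0},{"hand":0,"dx":0.1,"dy":0.15,"dz":-15,"rx":0,"ry":0,"rz":0},{"hand":0,"dx":0.1,"dy":0.15,"dz":-19,"rx":0,"ry":0,"rz":0}]'; python3 -m crank '[{"hand":0,"dx":-1,"dy":-5,"dz":0,"rx":0,"ry":0,"rz":0},{"hand":0,"dx":-1,"dy":-10,"dz":0,"rx":0,"ry":0,"rz":0},{"hand":0,"dx":-1,"dy":-15,"dz":0,"rx":0,"ry":0,"rz":0},{"hand":0,"dx":-1,"dy":-20,"dz":0,"rx":0,"ry":0,"rz":0},{"hand":0,"dx":-1,"dy":-25,"dz":0,"rx":0,"ry":0,"rz":0},{"hand":0,"dx":-1,"dy":-30,"dz":0,"rx":0,"ry":0,"rz":0},{"hand":0,"dx":-1,"dy":-35,"dz":0,"rx":0,"ry":0,"rz":0},{"hand":0,"dx":-1,"dy":-40,"dz":0,"rx":0,"ry":0,"rz":0}]'
python3 - <<'E'
from h import *
a=camera('top');b=camera('scene')
cv2.imwrite('pics/top9.png',a['color'][:,:,::-1]);cv2.imwrite('pics/scene9.png',b['color'][:,:,::-1])
s=studs(a,[(333,251),(353,258),(375,260),(396,256),(414,245)])
for u,v,n in s:print(round(u,1),round(v,1),n,(onz(a,u,v,.022)*1e3).round(1))
A=cv2.imread('pics/scene0.png')[190:300,95:265];B=cv2.imread('pics/scene9.png')[190:300,95:265]
C=cv2.imread('pics/top0.png')[195:285,280:460];D=cv2.imread('pics/top9.png')[195:285,280:460]
f=lambda x:cv2.resize(x,(400,260),interpolation=cv2.INTER_CUBIC)
cv2.imwrite('pics/cmp.png',np.vstack([np.hstack([f(A),f(B)]),np.hstack([f(C),f(D)])]))
E
```

```text
t: 8.8
tcp_pos: [0.5504, -0.297, 0.2131]
tcp_rot: [3.141, 0.05, -0.001]
force: [1.3, -0.0, -0.2]
gripper_width: 0.0004
t: 9.6
tcp_pos: [0.5276, 0.1033, 0.2118]
tcp_rot: [3.141, 0.051, 0.001]
force: [0.4, -0.3, -0.1]
gripper_width: 0.0002
332.5 250.2 282 [ 544.6 -124.6   22. ]
353.0 258.0 284 [ 527.4 -166.    22. ]
374.8 259.9 288 [ 522.3 -211.    22. ]
395.7 255.3 285 [ 530.5 -255.    22. ]
414.3 245.3 283 [ 550.2 -295.1   22. ]
```

View pics/cmp.png

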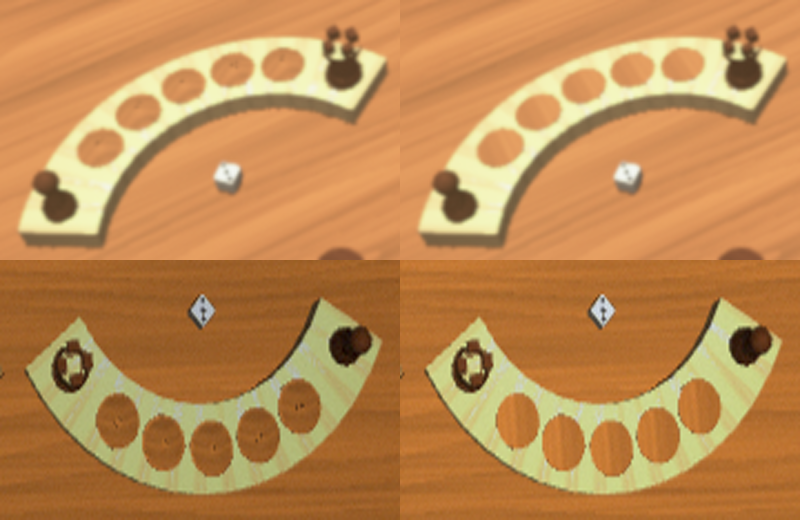

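View pics/top9.png

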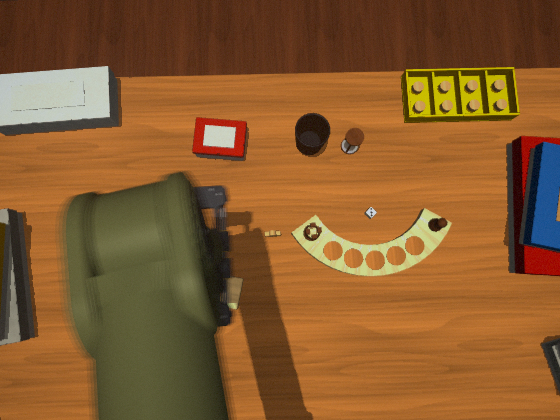

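All five studs now look flat and evenly shaded. Before the run each showed a cone's centre mark. The board, castle, pawn, die and figure are at the same pixels as before.

```bash
python3 -m crank '[{"hand":0,"dx":0,"dy":0,"dz":0,"rx":0,"ry":0,"rz":0},{"hand":0,"dx":0,"dy":0,"dz":0,"rx":0,"ry":0,"rz":0},{"hand":0,"dx":0,"dy":0,"dz":0,"rx":0,"ry":0,"rz":0}]'; python3 -c "
from rig import *
print(sign_off())"
```

```text
t: 10.0
tcp_pos: [0.5282, 0.1, 0.2118]
tcp_rot: [3.141, 0.047, 0.0]
force: [-0.8, 1.0, 0.6]
gripper_width: 0.0007
the job is handed in; nothing more can be done
None
```

All five studs of the curved board were pressed down in order, from the castle end (stud 5) to the pawn end (stud 1), and I handed the job in at 10 s.

- **Run:** I pressed straight down on stud 5, then slid the shut fingertips along the arc. Measured tip height was 22.4–22.5 mm at every check, right at the board face. The vertical force at the checks was 5–12 N, a bit more at the end than at the start. I then lifted straight up, moved clear and ended 0.21 m above the table.
- **Last checks:** In both camera views the five studs look flat and evenly shaded, where before each showed a cone's centre mark. Stud centres were within 0.1 px of their starting positions, so the board did not shift. The castle, pawn, die and figure look unmoved. No check failed or disagreed.
- **Not checked directly:** In the last top view the arm hid the straight board. The hand passed about 0.2 m above that area and did not go lower there. Stud travel itself was not measured; "flush" rests on the tip height and the pictures.

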